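# Get the red scoop from behind the others on a full hook

## Robot

A 7-joint arm with a two-finger parallel gripper is mounted at the origin on a cart in front of the work surface, level with it; the furniture and walls round the work are solid. World frame = base frame: x ahead of the robot, y to its left, z up, the work surface at z = 0. Lengths are in m, angles in rad, forces in N, time in s.
With the tool pointing down it reaches from about 0.35 to 0.9 m from the base axis. Payload 19.9 kg.
Tool frame: the origin (TCP) lies on the centre line of the jaws, within the pads' length; the fingertips stand 8 mm ahead of it and the grasp point (between the pads) lies 11 mm behind it; z points along the fingers, y is the line along which they close (so a half turn about z gives the same grasp; the last joint's range is limited). The gripper opens to 85 mm and grips with 20 to 120 N. Pads are 22 mm wide; open, the fingers measure 114 mm over their backs; the gripper's body (76 mm by 85 mm) begins 54 mm behind the grasp point. The pads swing forward as they close: fully open they stand 13 mm farther back than shut.
Start: joints at [-1.347, 0.417, -0.01, 1.614, 0.005, 1.111, -0.053], TCP at [0.164, 0.603, 0.239] pointing down, gripper open.
Joint ranges: [-2.81, 2.81], [-0.39, 2.02], [-1.27, 1.25], [0.06, 2.57], [-1.19, 4.33], [0.19, 2], [-2.82, 2.82]. Speed limits (rad/s): [1.89, 1.89, 2.39, 2.39, 3.01, 3.01, 3.01].

## Interface

Orientations are given as a unit quaternion [w, x, y, z].
In Python, from bench import ctrl, cams gives the robot as it stands. Calls block until the motion is done:
- ctrl.move_pose(position, orientation): joint-space move of the TCP to a pose.
- ctrl.line_to(position, frame=None, max_speed=0.15, f_stop=None): straight line of the TCP; frame=None keeps the orientation; max_speed is the mean speed in m/s. With f_stop (N) it stops when the force on the tool has changed by that much, and returns True; else False.
- ctrl.set_joints(angles): joint-space move.
- ctrl.move_gripper(opening): finger opening in m; the grip force is fixed at half the most; returns when the fingers have stopped.
- ctrl.pause(seconds).
- ctrl.solve_ik(position, orientation): joint angles nearest the present ones, or None.
- ctrl.get_obs(): the state.
- cams.get_image(name): name is "scene" or "top"; returns a dict with "img" (400x640x3 uint8, red, green, blue), "range_z" (400x640 float32, m along the optical axis (not along the pixel's ray), 0 where there is no reading), "fov_y" (degrees; the focal length in pixels is half the picture's height over the tangent of half this angle, whatever the lens; pixels are square), "cx", "cy" (the principal point, pixels), "dist" ([k1, k2, p1, p2, k3] as OpenCV has them; the pictures are not rectified), "camera_from_world" (4x4, takes a point from world to camera coordinates). Camera axes: x right, y up, looking along -z (the intrinsics and any distortion apply to the point x, -y, -z); pixel columns grow to the right and rows downward; lengths in m; the calibration is good to about 2 mm. A picture is of the moment at which its call begins.
A pose or a line that the arm cannot do raises ctrl.MotionError and nothing moves.
- ctrl.sign_off(): hands the job in; it is judged then, once.
The state is a dict: "time_s": time; "qpos": joint angles; "qd": joint speeds; "tau": joint torques, N m; "ee_pos": TCP position; "ee_rot": TCP orientation; "force": force on the tool from outside, world axes, zero at the start; "torque": the same for the moment, N m; "grip_width": finger opening in m; "gripper_force": force on a finger pad.
Only numpy, scipy, OpenCV 4.12 (cv2) and the standard library are available. Lean on these libraries where they do the work, as an engineer would, in place of code of your own. Each camera call takes 0.05 s, during which the arm holds its last target. There are 200 camera calls.

## Task

I need the red measuring scoop, which hangs at the back of the full hook. Move the blue and the green scoop over to the empty hook, hanging each properly by its loop, then take the red scoop, lower it cup first into the mixing bowl before letting go, and leave it in the bowl. Do not drop any scoop and leave the bowl and everything else standing where they are.

Things in the scene. Friction and masses are not known exactly. Their poses are not given: they have to be found in the camera images.
- full_stand: The stand whose hook is full at the start; fixed. Dark wooden base 130x130x14 mm, steel post, and a horizontal bar (see its bar point) along the stand's own -x. Origin on the worktop under the post; yaw gives the bar's direction. Scoops hang about 130, 90 and 50 mm from the post; red is always the rear one, blue and green may be either way round.
- full_stand_bar (a point): A point on the axis of the full stand's bar, 90 mm from the post, 200 mm high. The bar is round steel, 8 mm thick, 165 mm long from the post towards the robot; its last 12 mm turn up into a tip whose top is 216 mm high, 12 mm above the bar's top.
- spare_stand: Stand of the same make and size, whose hook is empty at the start; fixed, left or right of the full one. Origin on the worktop under the post; its bar runs along its own -x. A scoop may hang anywhere on the straight part; good places are 50 and 100 mm from the post.
- spare_stand_bar (a point): A point on the axis of the spare stand's bar, 90 mm from the post, 200 mm high. Bar as on the full stand: 8 mm thick, 165 mm long, tip turned up to 216 mm height.
- blue_scoop: The blue measuring scoop, loose, 190 mm tall, 0.035 to 0.07 kg. From the bottom: round cup 52 mm across (y, z), 28 mm deep (x), mouth towards -x; stem 20 mm wide; loop with an opening 24 mm wide (y), 40 mm high, its top roof-shaped, which hangs on the bar; grip tab on top 30 mm wide (y), 12 mm thick (x), 38 mm high. Origin: bottom of the cup; z up the handle.
- blue_scoop_tab (a point): Middle of the blue scoop's grip tab: 19 mm below the scoop's top, 21 mm above the top of the loop opening, 173 mm above the cup's bottom. When hanging it is 25 mm above the bar's axis. Scoop axes: x along the bar towards the post, y across, z up. The tab can be pinched from above across its 30 mm width (y).
- green_scoop: The green measuring scoop, loose; shape, size, weight and origin as the blue one.
- green_scoop_tab (a point): Middle of the green scoop's grip tab; same place on the scoop and same axes as for the blue one.
- red_scoop: The red measuring scoop, the one wanted, loose, at the rear of the full hook; shape, size, weight and origin as the blue one.
- red_scoop_tab (a point): Middle of the red scoop's grip tab; same place on the scoop and same axes as for the blue one.
- red_scoop_cup (a point): Middle of the red scoop's cup, 26 mm above its bottom and 147 mm below the middle of its grip tab.
- bowl: The mixing bowl: light grey, round, open and hollow, loose, 184 mm across the rim, 71 mm high, with a thin flat floor about 74 mm across 2 mm above the worktop and sloping walls; left of the hooks. Origin under its centre on the worktop. A scoop let go in it leans over against the rim, which is fine.
- bowl_centre (a point): A point in the middle of the mixing bowl, 35 mm above the worktop.
- spice_jar: Bystander: small glass spice jar with dark cap, 44 mm across, 105 mm high, at the back.
- salt: Bystander: salt shaker, 44 mm across, 90 mm high, at the back.
- lemon: Bystander: yellow lemon, 71 mm long, back left.

How it is judged:
By the outcome, as a careful person would: the job done as asked, in the order asked, and still so for the second after the job is handed in, with the robot touching nothing.
It also fails if it takes over 61 s, if anything falls off the work surface, if the arm or the gripper's body presses on something with over 40 N, if the wrist force passes 120 N, or if a joint passes its speed limit or range.

## Working session

There is one attempt and no reset: what is moved stays moved. The work goes in short steps, each a Python script; the robot and the scene stay as the last script left them, time stands still between calls to the robot, and variables do not carry over. Pictures are saved under pics/ and viewed, at most 10 in all, crops included, and the job is handed in when it is done.

```bash
mkdir -p pics; cat > h.py <<'E'
import numpy as np, cv2
from bench import ctrl, cams
def cloud(d):
    h,w=d["range_z"].shape; f=h/2/np.tan(np.radians(d["fov_y"])/2)
    K=np.array([[f,0,d["cx"]],[0,f,d["cy"]],[0,0,1]])
    u,v=np.meshgrid(np.arange(w),np.arange(h))
    p=cv2.undistortPoints(np.stack([u,v],-1).reshape(-1,1,2).astype(np.float64),K,np.array(d["dist"],float)).reshape(h,w,2)
    z=d["range_z"].astype(float)
    c=np.stack([p[...,0]*z,-p[...,1]*z,-z,np.ones_like(z)],-1)
    W=c@np.linalg.inv(np.array(d["camera_from_world"])).T
    W=W[...,:3]; W[z<=0]=np.nan
    return W
def snap(n,fn):
    d=cams.get_image(n); cv2.imwrite("pics/"+fn,d["img"][...,::-1]); return d,cloud(d)
E
python3 - <<'E'
from h import *
for n in("scene","top"):
    d,W=snap(n,n+"0.png"); np.save(n+".npy",W); np.save(n+"_img.npy",d["img"])
    print(n,d["fov_y"],np.linalg.inv(d["camera_from_world"])[:3].round(3).tolist(),np.isnan(W[...,0]).mean())
print(ctrl.get_obs())
E
```

```text
scene 53.419029732163736 [[0.451, 0.541, -0.71, -0.079], [-0.893, 0.259, -0.369, -0.271], [-0.016, 0.8, 0.6, 0.704]] 0.0039296875
top 56.31218841808549 [[0.01, 0.986, -0.167, 0.436], [-1.0, 0.01, 0.002, 0.089], [0.004, 0.167, 0.986, 1.028]] 0.00409375
{'time_s': 0.1, 'qpos': array([-1.34649408,  0.41793416, -0.01029151,  1.61409474,  0.00470188,
        1.1106932 , -0.05297392]), 'qd': array([ 0.00125145, -0.00093867, -0.00010547, -0.00091861,  0.0006312 ,
       -0.00333062,  0.00082353]), 'tau': array([ 2.32937455e-03, -8.65826154e+01,  6.80426862e-01, -4.35634947e+01,
        1.91555457e-02,  4.81957992e-03,  1.06180139e-04]), 'ee_pos': array([0.16411451, 0.60276338, 0.23871856]), 'ee_rot': array([-2.73733604e-05,  1.32498161e-01,  9.91183097e-01, -5.52308367e-04]), 'force': array([ 0.19599917, -0.36824601, -0.36933011]), 'torque': array([-0.02631566, -0.04019168,  0.01132299]), 'gripper_force': 0.0, 'grip_width': 0.08568082800591655}
```

View pics/scene0.png

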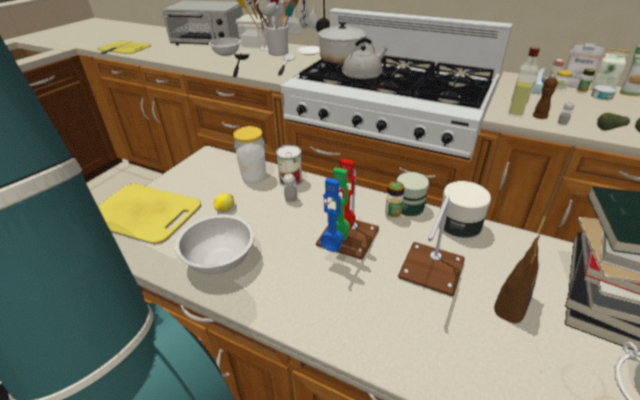

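View pics/top0.png

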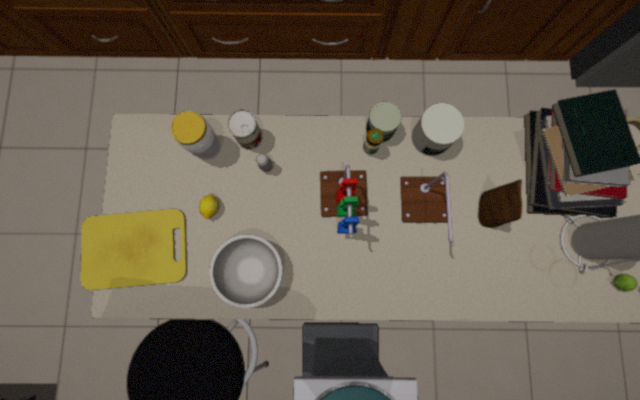

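The front scoop is blue at about (350,225) in the top view. Green is at (348,206) and red at (347,187). The spare bar runs from (447,175) to (451,243), and the bowl is at (247,271).

```bash
python3 - <<'E'
from h import *
for n in("scene","top"):
    W=np.load(n+".npy"); I=np.load(n+"_img.npy"); H=cv2.cvtColor(I,cv2.COLOR_RGB2HSV).astype(int)
    h,s,v=H[...,0],H[...,1],H[...,2]; X,Y,Z=W[...,0],W[...,1],W[...,2]
    work=(X>.3)&(X<.8)&(Y>-.3)&(Y<.15)
    for c,m in dict(red=(h<8)|(h>172),green=(h>50)&(h<85),blue=(h>100)&(h<125)).items():
        m=m&(s>130)&(Z>.19)&work
        p=W[m]; q=p[p[:,2]>.212]
        if len(q)<5: print(n,c,len(q)); continue
        print(n,c,len(p),len(q),"med",np.median(q,0).round(4),"min",q.min(0).round(3),"max",q.max(0).round(3))
        t=q[q[:,2]>.238]
        if len(t): print("   top",len(t),t.mean(0).round(4),np.ptp(t,axis=0).round(3))
    # bar points, low saturation, height .19-.22
    for nm,(a,b) in dict(full=(-.07,.12),spare=(-.3,-.08)).items():
        m=(s<90)&(Z>.194)&(Z<.209)&work&(Y>a)&(Y<b)
        p=W[m]
        if len(p)>8:
            l=cv2.fitLine(p[:,:2].astype(np.float32),cv2.DIST_HUBER,0,.01,.01).ravel()
            print(n,nm,len(p),"x",p[:,0].min().round(3),p[:,0].max().round(3),"y",p[:,1].min().round(3),p[:,1].max().round(3),"fit",l.round(4),"z",np.median(p[:,2]).round(4))
        m=(Z>.213)&(Z<.23)&(s<90)&work&(Y>a)&(Y<b)
        if m.sum(): print("   tip",m.sum(),W[m].mean(0).round(4))
        m=(Z>.008)&(Z<.02)&work&(s>60)&(v<150)&(Y>a)&(Y<b)
        p=W[m]; (cx,cy),(w,hh),ang=cv2.minAreaRect(p[:,:2].astype(np.float32)); print("   base",len(p),round(cx,4),round(cy,4),round(w,3),round(hh,3),ang)
    m=(Z>.062)&(Z<.08)&(X>.2)&(X<.6)&(Y>.1)&(Y<.42)&(s<60); p=W[m]
    print(n,"bowl",len(p),cv2.minEnclosingCircle(p[:,:2].astype(np.float32)),p.min(0).round(3),p.max(0).round(3))
np.set_printoptions(linewidth=200)
I=np.load("top_img.npy");cv2.imwrite("pics/c0.png",cv2.resize(I[150:260,310:470,::-1],None,fx=5,fy=5,interpolation=cv2.INTER_CUBIC))
W=np.load("top.npy")
for u,v in [(347,168),(349,190),(349,240),(447,176),(449,210),(451,242)]: print((u,v),W[v,u-3:u+4].round(3).tolist())
E
```

```text
scene red 193 146 med [0.6131 0.0229 0.2364] min [0.609 0.013 0.212] max [0.622 0.044 0.246]
   top 64 [0.615  0.0275 0.2425] [0.013 0.029 0.008]
scene green 177 145 med [0.5729 0.0225 0.2345] min [0.569 0.012 0.212] max [0.582 0.041 0.245]
   top 59 [0.575  0.0263 0.2428] [0.012 0.026 0.007]
scene blue 258 195 med [0.5293 0.0239 0.2324] min [0.526 0.01  0.212] max [0.574 0.041 0.246]
   top 67 [0.5318 0.0236 0.2428] [0.013 0.027 0.008]
scene full 54 x 0.501 0.661 y 0.008 0.046 fit [ 1.     -0.0019  0.5563  0.0241] z 0.203
   tip 16 [0.5175 0.0268 0.2175]
   base 909 0.68 0.0147 0.137 0.243 80.47579956054688
scene spare 194 x 0.485 0.643 y -0.2 -0.191 fit [ 1.      0.0085  0.5624 -0.1959] z 0.2035
   tip 12 [ 0.4849 -0.1967  0.2148]
   base 2127 0.6779 -0.1817 0.27 0.149 12.846620559692383
scene bowl 933 ((0.42367231845855713, 0.27966681122779846), 0.0938505157828331) [0.332 0.186 0.062] [0.515 0.371 0.074]
top red 146 115 med [0.6142 0.0315 0.2427] min [0.611 0.016 0.212] max [0.623 0.045 0.248]
   top 77 [0.617  0.03   0.2442] [0.012 0.028 0.009]
top green 123 95 med [0.5745 0.0292
[... 1075 characters left out ...]

(349, 240) [[0.506, 0.022, 0.002], [0.506, 0.019, -0.002], [0.506, 0.016, -0.001], [0.506, 0.014, 0.002], [0.507, 0.011, -0.005], [0.506, 0.008, 0.0], [0.506, 0.006, 0.004]]
(447, 176) [[0.687, -0.252, 0.009], [0.64, -0.19, 0.201], [0.639, -0.191, 0.205], [0.639, -0.194, 0.203], [0.639, -0.196, 0.204], [0.69, -0.269, 0.0], [0.689, -0.271, 0.002]]
(449, 210) [[0.59, -0.251, 0.016], [0.561, -0.19, 0.203], [0.561, -0.192, 0.205], [0.561, -0.194, 0.206], [0.561, -0.196, 0.205], [0.592, -0.27, 0.001], [0.592, -0.273, 0.001]]
(451, 242) [[0.503, -0.257, 0.002], [0.49, -0.192, 0.201], [0.49, -0.191, 0.21], [0.49, -0.193, 0.213], [0.49, -0.194, 0.214], [0.489, -0.196, 0.216], [0.504, -0.274, -0.0]]
```

View pics/c0.png

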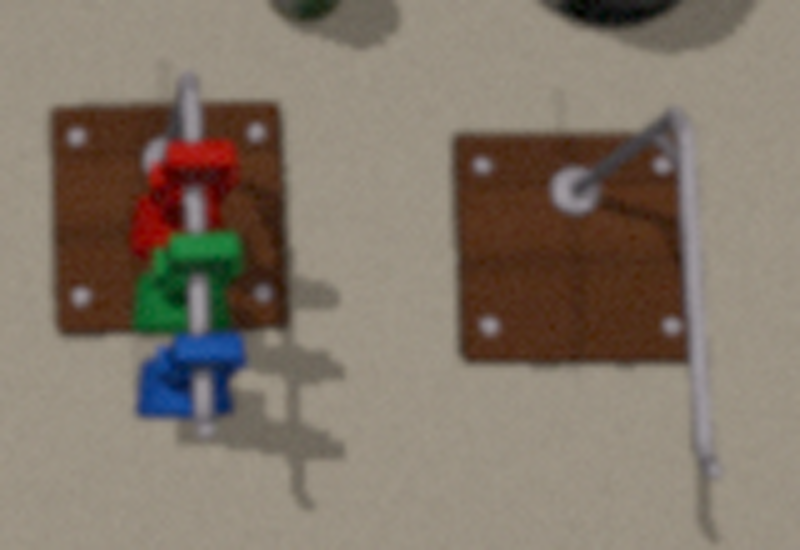

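```bash
cat >> h.py <<'E'
from scipy.spatial.transform import Rotation as R
def quat(yaw): 
    q=(R.from_euler("z",yaw)*R.from_quat([0,1,0,0])).as_quat(); return np.roll(q,1)
FY,SY=.033,.012
TZ=.225-.011+.002     # TCP height with a hanging tab gripped
L=.023
def full(x,z): return [x,.0283+FY*(x-.575),z]
def spare(x,z): return [x,-.1943+SY*(x-.59),z]
def st(t=""):
    o=ctrl.get_obs(); print(t,round(o["time_s"],2),o["ee_pos"].round(4),"w",round(o["grip_width"],4),"gf",round(o["gripper_force"],1),"F",o["force"].round(1),flush=True)
def grasp(x):
    ctrl.line_to(full(x,.275),max_speed=.25); ctrl.move_gripper(.06)
    print("stop",ctrl.line_to(full(x,TZ),max_speed=.1,f_stop=8)); st("down")
    ctrl.move_gripper(0.0); st("grip")
def unhook(x):
    ctrl.line_to(full(x,TZ+L),max_speed=.08); st("lifted")
    ctrl.line_to(full(.44,TZ+L),max_speed=.12); st("out")
E
python3 - <<'E'
from h import *
q=quat(FY); p=full(.5327,.33)
print(quat(FY),ctrl.solve_ik(p,q),ctrl.solve_ik(p,quat(FY+np.pi)))
ctrl.move_pose(p,q); st("above")
grasp(.5327); unhook(.5327)
snap("scene","s1.png")
E
```

```text
[ 0.         -0.01649925  0.99986388  0.        ] [-0.62733537  0.19710667  0.60436737  1.74203468 -0.11797973  1.23884355
  1.6103265 ] [-0.85610212  0.24068615  0.89235185  1.74783447 -0.19703607  1.24686458
 -1.45242532]
above 2.55 [0.5327 0.0277 0.3298] w 0.0853 gf 0.0 F [ 0.9 -1.1 -0.3]
stop False
down 4.03 [0.533  0.0268 0.2165] w 0.0601 gf 0.0 F [ 0.4 -0.4  0.2]
grip 4.41 [0.533  0.027  0.2166] w 0.0289 gf 58.7 F [-0.4  0.   6.5]
lifted 4.84 [0.5328 0.027  0.2393] w 0.0293 gf 59.1 F [ 0.2 -0.5 -1.2]
out 5.77 [0.4405 0.0239 0.2391] w 0.0291 gf 59.1 F [ 0.1 -0.2 -1.1]
```

View pics/s1.png

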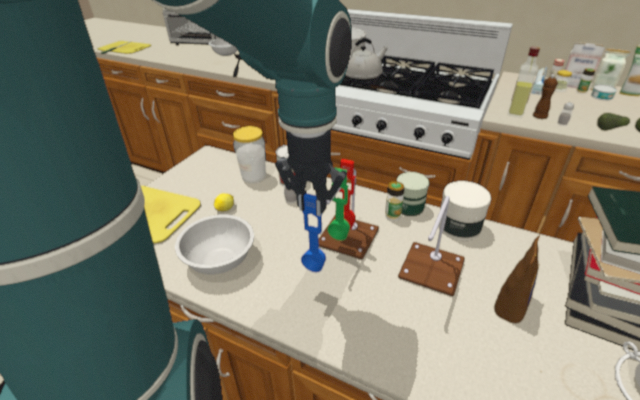

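The blue scoop is held at (313,235), clear of the hook, and green and red hang undisturbed at (340,205) and (347,195).

```bash
cat >> h.py <<'E'
def hang(x):
    ctrl.line_to(spare(.425,TZ+L),max_speed=.25); st("front")
    print("hit",ctrl.line_to(spare(x,TZ+L),max_speed=.12,f_stop=10)); st("in")
def release():
    p=ctrl.get_obs()["ee_pos"]
    print("seat",ctrl.line_to([p[0],p[1],TZ-.002],max_speed=.05,f_stop=4)); st("seated")
    ctrl.move_gripper(.06); st("open")
    p=ctrl.get_obs()["ee_pos"]; ctrl.line_to([p[0],p[1],.285],max_speed=.15); st("up")
E
python3 - <<'E'
from h import *
hang(.600)
d,W=snap("scene","s2.png"); cv2.imwrite("pics/s2c.png",cv2.resize(d["img"][120:300,340:520,::-1],None,fx=3,fy=3))
E
```

```text
front 6.85 [ 0.4251 -0.1955  0.2388] w 0.0293 gf 59.1 F [ 0.4  0.4 -1. ]
hit False
in 8.46 [ 0.5996 -0.1943  0.2391] w 0.0288 gf 59.1 F [-0.3  0.3  0.4]
```

View pics/s2c.png

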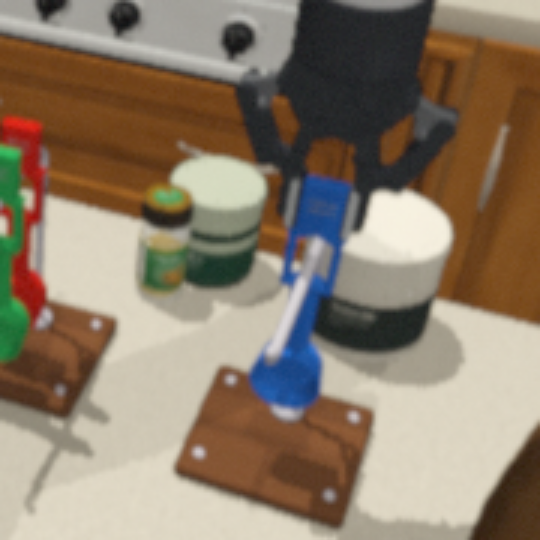

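The bar passes through the blue loop at crop (312,250), so I can lower it and go on to green.

```bash
python3 - <<'E'
from h import *
release()
d,W=snap("scene","s3.png"); cv2.imwrite("pics/s3c.png",cv2.resize(d["img"][120:300,340:520,::-1],None,fx=3,fy=3))
grasp(.5757); unhook(.5757)
E
```

```text
seat True
seated 8.97 [ 0.5996 -0.1941  0.2166] w 0.029 gf 60.2 F [-1.9  1.   9.2]
open 9.37 [ 0.5993 -0.194   0.2163] w 0.0599 gf 0.0 F [0.1 0.2 0.4]
up 9.97 [ 0.5991 -0.1937  0.2842] w 0.0594 gf 0.0 F [ 0.1 -0.1 -0. ]
stop False
down 12.03 [0.576  0.0282 0.2164] w 0.0602 gf 0.0 F [-0.4 -0.5  1. ]
grip 12.4 [0.576  0.0284 0.2166] w 0.0296 gf 58.7 F [-1.1  0.7  6.2]
lifted 12.83 [0.5759 0.0284 0.2395] w 0.0289 gf 59.1 F [-0.6  0.  -0.7]
out 14.12 [0.4405 0.0238 0.239 ] w 0.0288 gf 59.1 F [-0.1 -0.5 -1.1]
```

View pics/s3c.png

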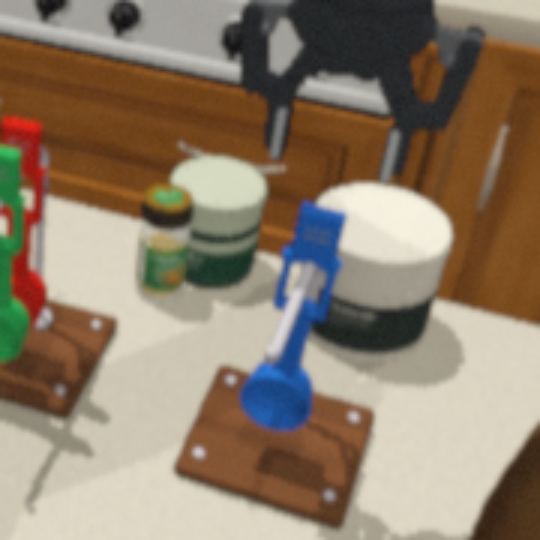

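Blue hangs properly by its loop at crop (310,270). Next I'll hang green and take red.

```bash
python3 - <<'E'
from h import *
hang(.548); release()
d,W=snap("scene","s4.png"); cv2.imwrite("pics/s4c.png",cv2.resize(d["img"][120:300,340:520,::-1],None,fx=3,fy=3))
grasp(.616); unhook(.616)
d,W=snap("scene","s5.png"); H=cv2.cvtColor(d["img"],cv2.COLOR_RGB2HSV); m=((H[...,0]<8)|(H[...,0]>172))&(H[...,1]>130)&(W[...,0]>.35)&(W[...,0]<.6)&(abs(W[...,1])<.15)
p=W[m]
for a in(.05,.06,.07,.08,.1,.12,.15,.18,.22,.24): q=p[abs(p[:,2]-a)<.005]; print(a,len(q),q.min(0).round(3) if len(q) else "",q.max(0).round(3) if len(q) else "")
st()
E
```

```text
front 15.15 [ 0.4251 -0.1955  0.2388] w 0.0294 gf 59.1 F [ 1.   0.8 -1. ]
hit False
in 16.32 [ 0.5475 -0.1949  0.2391] w 0.0292 gf 59.1 F [ 0.3  0.3 -0.3]
seat True
seated 16.78 [ 0.5474 -0.1947  0.2166] w 0.0294 gf 60.3 F [-2.   0.9  8.4]
open 17.18 [ 0.5472 -0.1946  0.2165] w 0.0602 gf 0.0 F [-0.4 -0.6  0.8]
up 17.79 [ 0.547  -0.1943  0.2843] w 0.0599 gf 0.0 F [-0.2  0.6 -0.8]
stop False
down 19.89 [0.6163 0.0295 0.2165] w 0.0598 gf 0.0 F [-0.1  0.5  0.4]
grip 20.27 [0.6163 0.0297 0.2166] w 0.0292 gf 58.7 F [-1.5  0.1  6.7]
lifted 20.71 [0.6161 0.0297 0.2394] w 0.0294 gf 59.1 F [-0.6 -0.6 -0.7]
out 22.32 [0.4403 0.0238 0.239 ] w 0.0293 gf 59.1 F [ 0.3 -0.7 -1.1]
0.05 0  
0.06 0  
0.07 0  
0.08 116 [0.429 0.009 0.077] [0.453 0.039 0.085]
0.1 33 [ 0.428 -0.003  0.095] [0.452 0.046 0.105]
0.12 91 [0.427 0.002 0.115] [0.455 0.04  0.125]
0.15 35 [0.436 0.012 0.145] [0.446 0.029 0.155]
0.18 31 [0.435 0.01  0.175] [0.44  0.03  0.184]
0.22 23 [0.435 0.004 0.215] [0.441 0.038 0.225]
0.24 49 [0.432 0.013 0.235] [0.439 0.038 0.245]
 22.38 [0.4403 0.0238 0.2389] w 0.0291 gf 59.1 F [ 0.3  0.5 -0.9]
```

View pics/s4c.png

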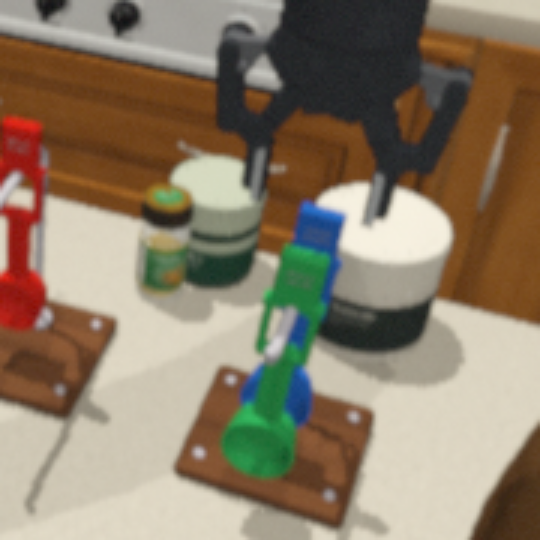

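View pics/s5.png

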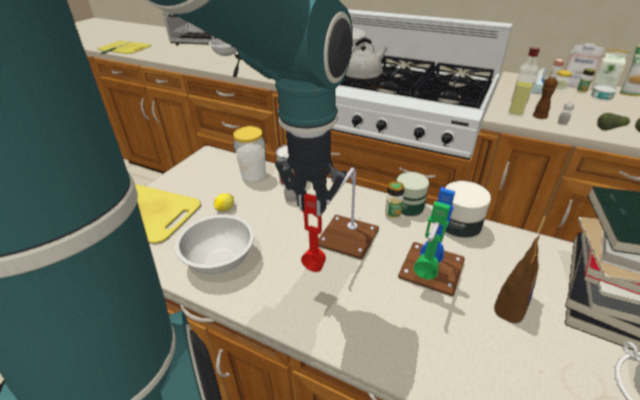

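Green and blue both hang on the spare bar, with the bar visible through green's loop at crop (283,330). Red is held at (313,235) with its cup centred under the tool, so I can lower it into the bowl.

```bash
python3 - <<'E'
from h import *
ctrl.line_to(full(.44,.30),max_speed=.15)
ctrl.line_to([.423,.280,.30],max_speed=.2); st("over")
ctrl.line_to([.423,.280,.185],max_speed=.12)
print(ctrl.line_to([.423,.280,.164],max_speed=.03,f_stop=3)); st("contact")
ctrl.move_gripper(.04); ctrl.pause(.5); ctrl.move_gripper(.085); ctrl.pause(.5); st("open")
ctrl.line_to([.423,.280,.32],max_speed=.1); ctrl.pause(1.5); st("up")
snap("scene","s6.png")
E
```

```text
over 24.37 [0.4233 0.2789 0.3001] w 0.0291 gf 59.1 F [-0.4 -0.4 -0.9]
True
contact 26.11 [0.4231 0.28   0.1653] w 0.0293 gf 59.9 F [-0.2 -0.8  8.1]
open 27.89 [0.4226 0.2798 0.1651] w 0.0849 gf 0.0 F [-0.4 -0.1  0.4]
up 31.09 [0.423 0.28  0.32 ] w 0.0848 gf 0.0 F [0.3 0.2 0.3]
```

View pics/s6.png

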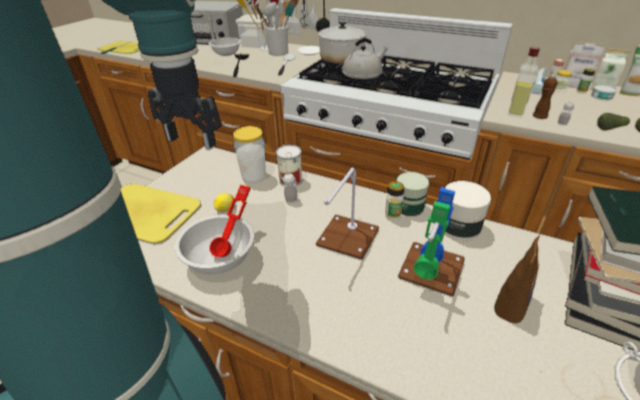

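The red scoop leans in the bowl, cup at (220,248). Blue and green hang on the spare hook at (435,240), and nothing else has moved.

```bash
python3 -c "
from h import *
print(ctrl.sign_off())"
```

```text
the job is handed in; nothing more can be done
None
```

The job is handed in after about 31 s: blue and green hang by their loops on the spare hook, the red scoop was lowered cup first and now leans in the bowl, nothing was dropped, and the last picture shows nothing else moved.

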